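Clear the bottle and unclip the slide cassette

TASK

A small amber bottle was left standing on one of two slide cassettes: move it onto the floor of the shallow metal tray, setting it down gently and upright, and let go of it. Then pinch the two side catches of the cassette it stood on together, lift that cassette straight out of its dock, and finish while still holding it level by its squeezed catches, about 10 cm above the dock. Leave the other cassette in its dock and do not knock over or shove the other things on the bench.

Things in the scene. Friction and masses are not known exactly. Their poses are not given: they have to be found in the camera images.
- bottle: small closed amber glass bottle with white cap and paper label: straight body 36 mm in diameter up to 53 mm, then a shoulder and neck, 85 mm high in all, about 90 g. Origin: centre of its underside; z up its axis. Starts upright on top of 'cassette'.
- tray: shallow plain aluminium tray, fixed, 150 x 104 x 12 mm outside, floor and walls 3 mm thick. Origin: centre of its underside (inner floor 3 mm above it); x along the 150 mm side, z up. A jar stands in it near its +x end (35 to 50 mm from the centre, within 15 mm of the middle line); the -x half is free.
- dock_a: grey box-shaped dock, fixed, 130 (x) x 96 (y) x 34 mm (z), holding 'cassette' in a well open at the top, 87 x 50 mm, 30 mm deep. Origin: centre of its underside, z up. Its flat top, 34 mm above the origin, reaches 23 mm out beside the well on both y sides. dock_a, dock_b and the tray may stand in any order.
- cassette: white flat-topped slide cassette, the one under the bottle, 84 (x) x 47 (y) x 66 mm (z), about 190 g. Origin: centre of its underside, 4 mm above the dock's origin when seated (lower 30 mm in the well, top 36 mm above the dock's top), axes parallel to the dock's, z up. A ribbed grey spring catch sticks out in the middle of each long side (+y and -y), 62 mm across both.
- cassette_left (a joint): how far the +y catch of 'cassette' is pushed in, m: 0 sprung out, locked; 0.0055 fully in, at a firm stop. Spring 2 N at first, 5 N fully in. Its pad is 24 mm long in x, 33 to 62 mm above the cassette's origin (3 to 32 mm above the dock's top), outer face 31 mm from the middle plane when out. A barb at its foot locks under the dock's lip until pushed in 4 mm.
- cassette_right (a joint): the same for the -y catch. With both fully in, the catches are 51 mm across and the cassette can be lifted and carried by them.
- dock_b: second dock, same shape and size as dock_a, holding cassette_b.
- cassette_b: second cassette, same shape as 'cassette', nothing standing on it; to be left in its dock. Origin: centre of its underside.
- jar: clear glass jar, 38 mm in diameter, 55 mm high, standing in the tray; bystander. Origin: centre of underside.
- flask: clear upright culture flask with blue cap, 37 x 85 mm, 160 mm high, bystander. Origin: centre of underside.
- tip_box: white box of pipette tips with blue deck, 85 x 122 x 63 mm, bystander. Origin: centre of underside.
- tube_rack: grey rack with five capped tubes, 70 x 160 mm, 95 mm high, bystander. Origin: centre of underside.
- dishes: stack of three round clear dishes, 90 mm in diameter, 45 mm high, bystander. Origin: centre of underside.
- burner: squat round metal gas burner, 116 mm in diameter, 78 mm high, bystander. Origin: centre of underside.
- scissors: scissors lying flat, 165 mm long, 10 mm high, bystander. Origin: underside near the middle.
Things that resemble listed ones, but are neither listed nor needed, are in the scene too. What is shaped like the cassette but brown or yellow is not meant.

How it is judged:
On the way:
1. the bottle stands upright on the tray's floor, let go, while the cassette is still seated in its dock (contact force between bottle and tray above 0.2 N and angle between bottle's own z axis and vertical below 0.1 rad and z of bottle in the frame of tray below 0.01 m and contact force between the fingers and bottle below 0.05 N and linear speed of bottle below 0.03 m/s and z of cassette in the frame of dock_a below 0.01 m), for 0.2 s.
At the end, for the whole second after the job is handed in: Cassette held still and level (0.25 rad) by its catches, both in over 3.5 mm, underside over 50 mm above the dock top, dock not touched; bottle released, upright (0.1 rad), at rest on the tray floor; the other cassette seated in its dock (z of cassette in the frame of dock_a above 0.084 m and value of joint each of cassette_left, cassette_right above 0.0035 m and contact force between the fingers and cassette above 2 N and contact force between cassette and dock_a below 0.05 N and angle between cassette's own z axis and vertical below 0.25 rad and linear speed of each of cassette, bottle below 0.03 m/s and contact force between bottle and tray above 0.2 N and angle between bottle's own z axis and vertical below 0.1 rad and z of bottle in the frame of tray below 0.01 m and contact force between the fingers and bottle below 0.05 N and z of cassette_b in the frame of dock_b below 0.01 m); the arm keeps its last pose, push and grip.
It fails at once if the bottle is tipped over (more than 0.6 rad) (angle between bottle's own z axis and vertical above 0.6 rad).
It fails at once if the bottle is dropped (moves faster than 0.6 m/s while not held) (linear speed of bottle above 0.6 m/s and contact force between the fingers and bottle below 0.05 N).
It fails at once if the other cassette is pulled up more than 10 mm (not (z of cassette_b in the frame of dock_b below 0.01 m)).
It fails at once if a bystander is shoved more than 30 mm or knocked over (distance of any of flask, tip_box, tube_rack, dishes, burner, scissors, jar from where it was at the start of the episode above 0.03 m or angle between any of flask, tip_box, tube_rack, dishes, burner, scissors, jar's own z axis and vertical above 0.5 rad).
It also fails if it takes over 58 s, if anything falls off the work surface, if the arm or the gripper's body presses on something with over 40 N, if the wrist force passes 120 N, or if a joint passes its speed limit or range.

ROBOT

A 6-joint arm with a two-finger parallel gripper is mounted at the origin on the work surface. World frame = base frame: x ahead of the robot, y to its left, z up, the work surface at z = 0. Lengths are in m, angles in rad, forces in N, time in s.
With the tool pointing down it reaches from about 0.325 to 1 m from the base axis. Payload 5.1 kg.
Tool frame: the origin (TCP) lies midway between the tips of the shut fingers; the grasp point (between the pads) lies 19 mm behind it (pinch_z is the distance from the TCP to the grasp point, in m); z points along the fingers, y is the line along which they close (so a half turn about z gives the same grasp; the last joint's range is limited). The gripper opens to 85 mm and grips with 20 to 120 N. Pads are 22 mm wide; open, the fingers measure 114 mm over their backs; the gripper's body (76 mm by 85 mm) begins 54 mm behind the grasp point. The pads swing forward as they close: fully open they stand 13 mm farther back than shut.
Start: joints at [1.112, 0.124, 1.65, -0, 1.367, -0.083], TCP at [0.239, 0.605, 0.193] pointing down, gripper open.
Joint ranges: [-2.61, 2.61], [-1.02, 2.33], [0.03, 2.71], [-1.35, 4.49], [0.32, 2.68], [-2.91, 2.91]. Speed limits (rad/s): [2.57, 2.57, 3.14, 3.14, 3.14, 3.14].

INTERFACE

Orientations are given as [roll, pitch, yaw] about the fixed x, y, z axes, in that order (R = Rz(yaw) Ry(pitch) Rx(roll)).
In Python, from cell import * gives the robot as it stands. The module is installed in compiled form; this text tells all that it offers.
- The arm moves only by the shell command python3 -m inch 'ROWS' [OPENING] [FORCE]. ROWS is a JSON object whose one key "targets" holds a list that holds one entry, the list of rows, each a list of 4 numbers: the shift along the tool's x, y, z in units of 30 mm (1.0 is 30 mm), then the turn about the tool's z in units of 8 degrees (1.0 is 8 degrees). In form: {"targets": [[[dx, dy, dz, spin], ...]]}. A call has 1 to 12 rows; each row shifts and turns the commanded pose from where the row before left it, along the tool's axes as they then stand; what a row does not reach is not made up. A row lasts 1/8 s, in which the tool goes at most 62.5 mm and 10.7 degrees, less where a joint would pass 70% of its speed; a pose out of reach is approached as far as the arm can. A call is refused whole if a number of a shift passes 1 or a number of a turn 1, either way. A call with a gripper value outside its range is refused whole. OPENING is the closure, from -1 (fully open) to 1 (shut), set as the call begins (- or left out, the last holds). The fingers move at their own pace and stop on an object; FORCE is the grip in N (left out, the last holds). Time passes only in rows, so rows that do not move let the fingers close. It gives the time, the measured TCP pose, the force, the opening and the grip force at its end, in the units of the state.
- get_obs(): the state, without advancing time (a new reading comes with each control period).
- camera(name): name is "scene" or "top" or "wrist"; returns a dict with "pixels" (384x512x3 uint8, blue, green, red), "depth" (384x512 float32, m along the optical axis (not along the pixel's ray), 0 where there is no reading), "mtx" (3x3 intrinsics, pixels), "view" (4x4, takes a point from world to camera coordinates). Camera axes: x right, y down, z forward; pixel columns grow to the right and rows downward; lengths in m; the calibration is good to about 2 mm. A picture is of the moment at which its call begins.
- hand_in(): hands the job in; it is judged then, once.
The state is a dict: "t": time; "joint_positions": joint angles; "joint_velocities": joint speeds; "joint_torque": joint torques, N m; "position": TCP position; "ee_rot": TCP orientation; "ft_force": force on the tool from outside, world axes, zero at the start; "ft_torque": the same for the moment, N m; "opening": finger opening in m; "finger_force": force on a finger pad.
Only numpy, scipy, OpenCV 4.12 (cv2) and the standard library are available. Lean on these libraries where they do the work, as an engineer would, in place of code of your own. Each camera call takes 0.05 s, during which the arm holds its last target. There are 200 camera calls.

## Working session

There is one attempt and no reset: what is moved stays moved. The work goes in short steps, Python scripts to look and compute and a shell command to move; the robot and the scene stay as the last step left them, time stands still between calls to the robot, and variables do not carry over. Pictures are saved under pics/ and viewed, at most 10 in all, crops included, and the job is handed in when it is done.

```bash
mkdir -p pics; cat > h.py <<'E'
from cell import *
import numpy as np, cv2
def snap(n,f):
    c=camera(n); np.savez('pics/'+f+'.npz',**c); cv2.imwrite('pics/'+f+'.png',c['pixels']); return c
def load(f): return dict(np.load('pics/'+f+'.npz'))
def cloud(c):
    v,u=np.mgrid[:384,:512]; d=c['depth']; p=np.stack([u*d,v*d,d],-1)@np.linalg.inv(c['mtx']).T
    T=np.linalg.inv(c['view']); P=p@T[:3,:3].T+T[:3,3]; P[d==0]=np.nan; return P
E
python3 - <<'E'
from h import *
a=snap('scene','s0');b=snap('top','t0')
print(get_obs())
cv2.imwrite('pics/t0x.png',cv2.resize(b['pixels'],(800,600)))
cv2.imwrite('pics/s0x.png',cv2.resize(a['pixels'],(800,600)))
E
```

```text
{'t': 0.1, 'joint_positions': array([ 1.11237642e+00,  1.24446015e-01,  1.65153953e+00, -2.02662397e-05,
        1.36750761e+00, -8.26231149e-02]), 'joint_velocities': array([ 0.00051787, -0.0020199 , -0.00369357,  0.00077444,  0.00062163,
        0.00043744]), 'joint_torque': array([ 3.01473920e-04, -4.24925387e+01, -3.66656435e+01, -1.22391748e-04,
        3.81499180e-03,  1.80504350e-05]), 'position': array([0.2383272 , 0.60405698, 0.19177081]), 'ee_rot': array([-3.13969699e+00, -1.37073584e-04,  2.76579984e+00]), 'ft_force': array([ 0.41567135, -0.01337895,  0.15622202]), 'ft_torque': array([ 0.02858898,  0.04848612, -0.01432289]), 'finger_force': 0.0, 'opening': 0.08541654356810979}
```

View pics/t0x.png

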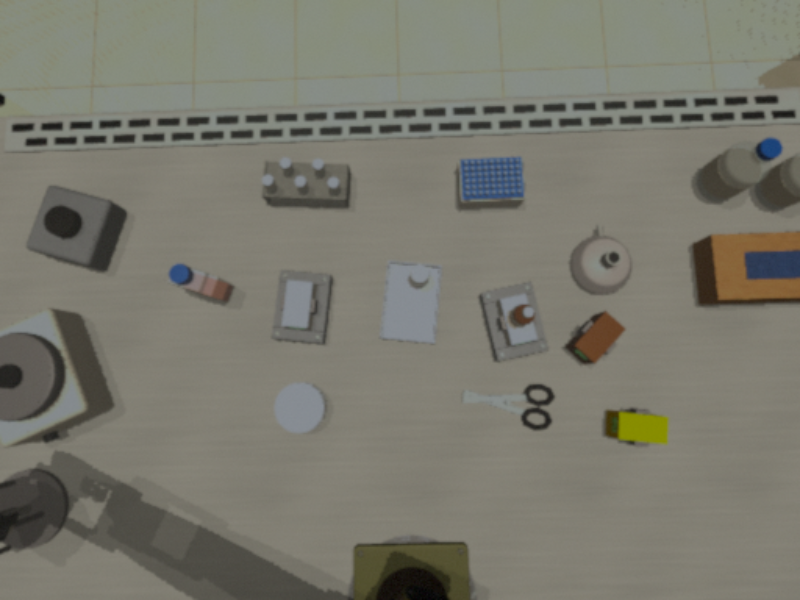

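View pics/s0x.png

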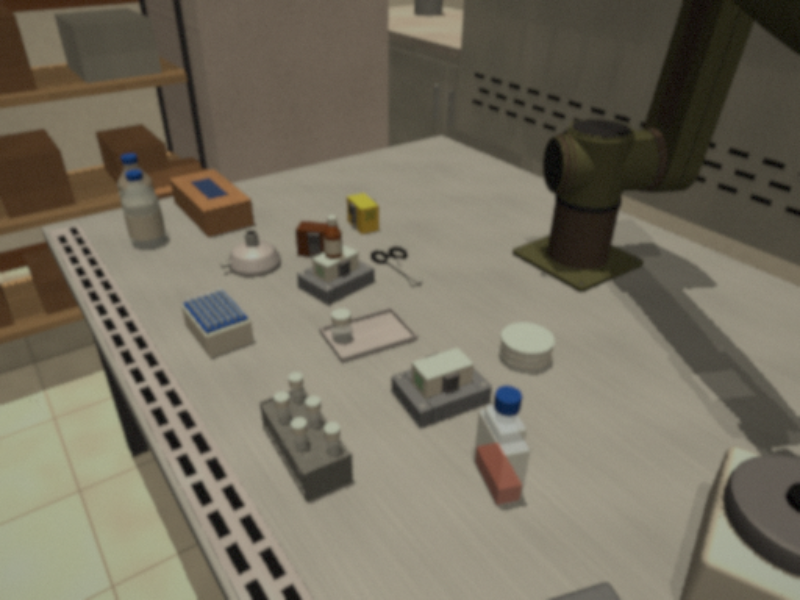

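The top view shows the bottle on the right-hand cassette at about (520,316) in the enlarged picture. The tray is at (411,302) with the jar at (419,275), and dock_b is at (302,307). The scene view agrees. Next I measure these from depth.

```bash
python3 - <<'E'
from h import *
c=load('t0');P=cloud(c)
z=P[...,2]
def reg(name,u0,v0,u1,v1,lo,hi):
    s=(slice(int(v0/1.5625),int(v1/1.5625)),slice(int(u0/1.5625),int(u1/1.5625)))
    q=P[s].reshape(-1,3); q=q[(q[:,2]>lo)&(q[:,2]<hi)]
    r=cv2.minAreaRect((q[:,:2]*1000).astype(np.float32))
    print(name,len(q),np.round(q.mean(0),4),'rect',np.round(r[0],1),np.round(r[1],1),round(r[2],1))
reg('dockA top',470,270,560,370,.028,.040)
reg('dockA all',470,270,560,370,.02,.08)
reg('cassA',470,270,560,370,.064,.076)
reg('bottle cap',490,270,560,370,.135,.17)
reg('bottle body',490,270,560,370,.08,.17)
reg('tray',370,250,450,355,.0025,.02)
reg('jar',370,250,450,355,.04,.07)
reg('dockB',260,260,345,355,.028,.040)
reg('cassB',260,260,345,355,.064,.076)
reg('burner',565,220,640,300,.02,.1)
reg('brown',560,305,630,370,.02,.1)
reg('scis',455,375,560,435,.004,.03)
print(c['view'])
i=c['pixels'][150:240,235:410]
cv2.imwrite('pics/t0c.png',cv2.resize(i,None,fx=4.5,fy=4.5,interpolation=2))
E
```

```text
dockA top 872 [ 0.4929 -0.2     0.0338] rect [ 495.3 -203.7] [129.6  96.7] 10.7
dockA all 1331 [ 0.4922 -0.1989  0.0447] rect [ 495.3 -203.7] [129.6  96.7] 10.7
cassA 377 [ 0.4916 -0.2006  0.0696] rect [ 495. -204.] [83.5 61.9] 10.8
bottle cap 50 [ 0.4974 -0.2029  0.1515] rect [ 498.1 -203.4] [15.3 18.4] 87.4
bottle body 184 [ 0.4959 -0.1992  0.128 ] rect [ 497.4 -203.1] [34.3 34.1] 87.5
tray 1170 [ 0.5375 -0.012   0.0053] rect [542.2 -12. ] [153.  199.7] 87.5
jar 122 [ 0.5847 -0.0313  0.0572] rect [586.  -30.9] [31.6 34.1] 88.1
dockB 832 [0.5331 0.1871 0.0338] rect [535.9 191.2] [ 96.5 129.6] 82.7
cassB 535 [0.5349 0.1908 0.0695] rect [535.7 191.3] [62.7 83.9] 82.3
burner 1045 [ 0.597  -0.3711  0.0424] rect [ 599.5 -376.7] [110.5 107.2] 43.2
brown 700 [ 0.4578 -0.3422  0.0615] rect [ 459.  -347.1] [62.8 86.4] 45.5
scis 602 [ 0.3437 -0.2034  0.0081] rect [ 346.4 -189.3] [102.3 193. ] 0.4
[[-0.02981718 -0.99928024 -0.02345062  0.02977902]
 [-0.98920278  0.03286811 -0.14281996  0.55079987]
 [ 0.14348794  0.01893893 -0.98947083  0.99676643]
 [ 0.          0.          0.          1.        ]]
```

View pics/t0c.png

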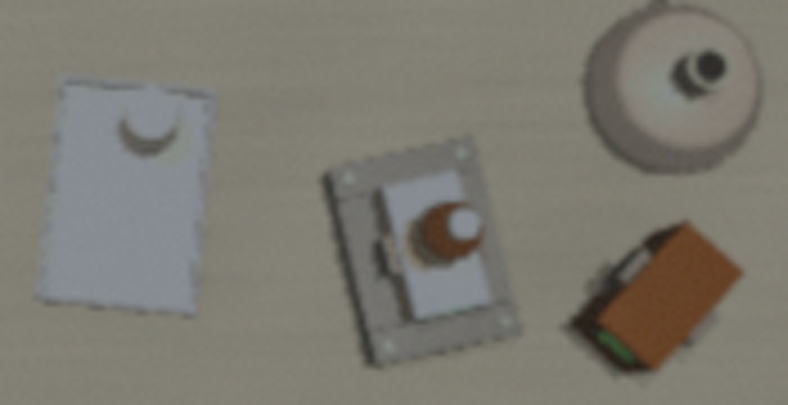

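The crop shows the tray corners at about (62,78), (215,93), (195,312) and (40,298), the jar at the far (+x) end, and the bottle standing slightly off the cassette's centre. I lift and spin to align the tool y with the dock's y, and work out the tray pose.

```bash
python3 -m inch '{"targets": [[[0,0,-1,-1],[0,0,-1,-1],[0,0,-1,-1],[0,0,-1,-1],[0,0,0,0]]]}' -1
cat >> h.py <<'E'
def to(x,y,z):
    from scipy.spatial.transform import Rotation as R
    o=get_obs(); d=R.from_euler('xyz',o['ee_rot']).as_matrix().T@(np.array([x,y,z])-o['position'])
    print('t',round(o['t'],2),'pos',np.round(o['position'],4),'rpy',np.round(np.degrees(o['ee_rot']),2),'units',np.round(d/.03,3))
E
python3 - <<'E'
from h import *
c=load('t0'); T=np.linalg.inv(c['view']); K=np.linalg.inv(c['mtx']); out=[]
for u,v in [(62,78),(215,93),(195,312),(40,298)]:
    r=T[:3,:3]@K@[235+(u+.5)/4.5-.5,150+(v+.5)/4.5-.5,1]; out.append(T[:3,3]+r*(.012-T[2,3])/r[2])
o=np.array(out); print(o.round(4),'c',o.mean(0)); print(np.degrees(np.arctan2(*( (o[0]-o[3])[[1,0]]))),np.linalg.norm(o-np.roll(o,1,0),axis=1))
to(.4975,-.2032,.3)
E
```

```text
t: 0.72
position: [0.2391, 0.6056, 0.316]
ee_rot: [3.137, 0.003, -2.96]
ft_force: [0.6, -0.2, 0.7]
opening: 0.0851
finger_force: 0.0
[[ 0.6205  0.0246  0.012 ]
 [ 0.6068 -0.0769  0.012 ]
 [ 0.4618 -0.0578  0.012 ]
 [ 0.4741  0.0432  0.012 ]] c [ 0.54077713 -0.01672939  0.012     ]
-7.216155405229069 [0.1475194  0.10248    0.14620875 0.10175734]
t 0.72 pos [0.2391 0.6056 0.316 ] rpy [ 179.76    0.18 -169.61] units [ -3.608 -28.075   0.425]
```

```bash
python3 -m inch '{"targets": [[[-0.13,-0.5,0,0],[-0.13,-1,0,0],[-0.13,-1,0,0],[-0.13,-1,0,0],[-0.13,-1,0,0],[-0.13,-1,0,0],[-0.13,-1,0,0],[-0.13,-1,0,0],[-0.13,-1,0,0],[-0.13,-1,0,0],[-0.13,-1,0,0],[-0.13,-1,0,0]]]}' >/dev/null
python3 -m inch '{"targets": [[[-0.13,-1,0,0],[-0.13,-1,0,0],[-0.13,-1,0,0],[-0.13,-1,0,0],[-0.13,-1,0,0],[-0.13,-1,0,0],[-0.13,-1,0,0],[-0.13,-1,0,0],[-0.13,-1,0,0],[-0.13,-1,0,0],[-0.13,-1,0,0],[-0.13,-1,0,0]]]}' >/dev/null
python3 -m inch '{"targets": [[[-0.13,-1,0,0],[-0.13,-1,0,0],[-0.13,-1,0,0],[-0.13,-1,0,0],[0,-0.5,0,0],[0,0,0,0],[0,0,0,0]]]}'
python3 - <<'E'
from h import *
to(.4975,-.2032,.3); print(get_obs()['joint_positions'].round(2))
c=snap('wrist','w1');cv2.imwrite('pics/w1x.png',cv2.resize(c['pixels'],(800,600)));P=cloud(c)
def reg(n,lo,hi):
    m=(abs(P[...,0]-.495)<.1)&(abs(P[...,1]+.204)<.09)&(P[...,2]>lo)&(P[...,2]<hi)
    q=P[m]
    if len(q)>5:
        r=cv2.minAreaRect((q[:,:2]*1000).astype(np.float32)); print(n,len(q),np.round(r[0],1),np.round(r[1],1),round(r[2],1))
reg('dock',.028,.04);reg('cas',.064,.076);reg('bottle',.09,.17);reg('cap',.14,.17)
E
```

```text
t: 4.6
position: [0.4982, -0.2009, 0.3126]
ee_rot: [3.141, -0.0, -2.959]
ft_force: [0.7, 0.9, 0.7]
opening: 0.0853
finger_force: 0.0
t 4.6 pos [ 0.4982 -0.2009  0.3126] rpy [ 1.7996e+02 -2.0000e-02 -1.6953e+02] units [ 0.035 -0.073  0.419]
[-0.48 -0.17  1.74  0.    1.57 -2.24]
dock 2782 [ 497.4 -206. ] [128.9  96. ] 10.6
cas 1245 [ 497.6 -206. ] [83.9 61.7] 10.7
bottle 644 [ 499.  -206.1] [34.9 34.7] 36.8
cap 198 [ 499.9 -206.6] [17.4 17.2] 9.9
```

View pics/w1x.png

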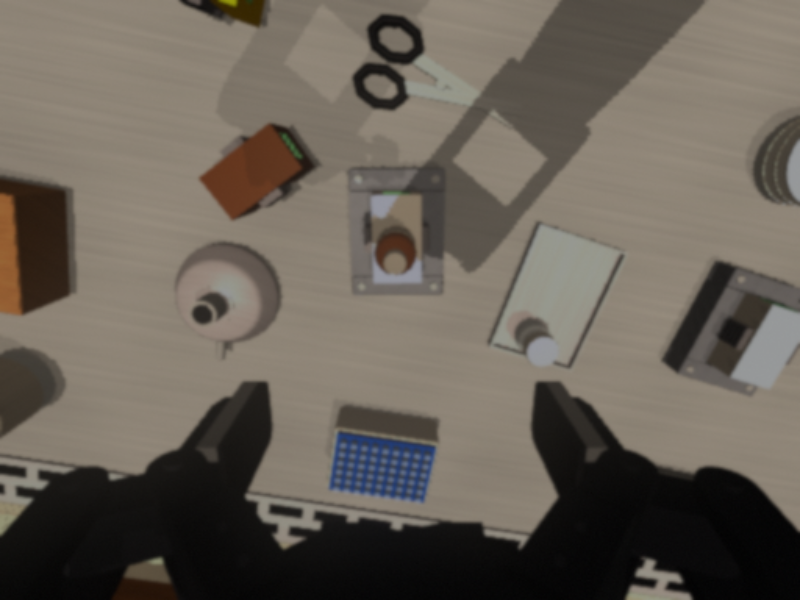

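The wrist view shows the bottle on the cassette at (395,255) in its aligned dock, and clear space around it. The two cameras differ by about 2 mm, so I aim between them: bottle at (0.4985, -0.205), dock at (0.4964, -0.205). I descend over the bottle.

```bash
python3 -m inch '{"targets": [[[0,-0.13,0.5,0],[0,0,1,0],[0,0,1,0],[0,0,1,0],[0,0,1,0],[0,0,0.8,0],[0,0,0.6,0],[0,0,0.6,0],[0,0,0.5,0],[0,0,0.4,0],[0,0,0,0]]]}' -1
python3 - <<'E'
from h import *
to(.4985,-.205,.088)
E
```

```text
t: 6.02
position: [0.4987, -0.2051, 0.0898]
ee_rot: [3.14, -0.001, -2.959]
ft_force: [0.4, -0.9, -0.1]
opening: 0.0854
finger_force: 0.0
t 6.03 pos [ 0.4987 -0.2051  0.0898] rpy [ 1.7993e+02 -9.0000e-02 -1.6953e+02] units [0.006 0.004 0.06 ]
```

```bash
python3 -m inch '{"targets": [[[0,0,0.05,0],[0,0,0,0],[0,0,0,0],[0,0,0,0],[0,0,0,0],[0,0,0,0],[0,0,0,0],[0,0,0,0]]]}' 1 25
python3 - <<'E'
from h import *
c=snap('scene','s2');cv2.imwrite('pics/s2x.png',cv2.resize(c['pixels'][100:230,150:310],None,fx=4.5,fy=4.5,interpolation=2))
E
```

```text
t: 7.02
position: [0.4996, -0.2056, 0.0898]
ee_rot: [-3.141, 0.001, -2.959]
ft_force: [-0.3, -0.1, 3.0]
opening: 0.0243
finger_force: 21.3
```

View pics/s2x.png

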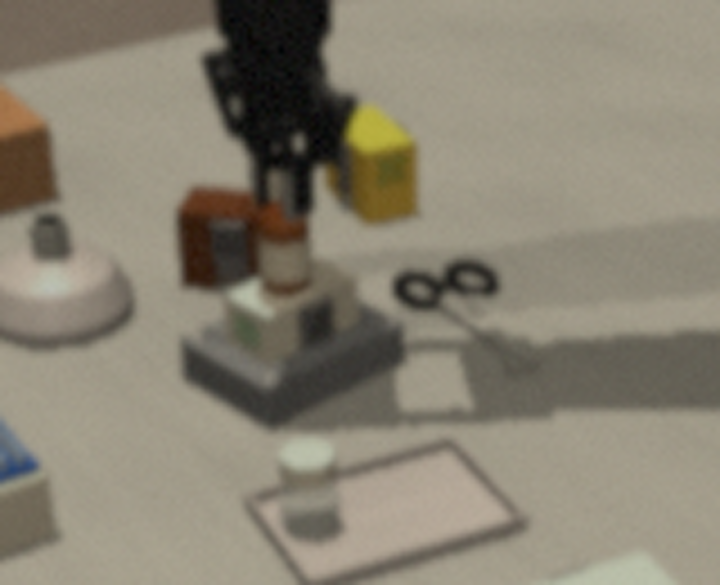

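The picture shows the fingertips at about (262,210) and (300,212), on the bottle's shoulder or neck instead of its body. The 24 mm opening agrees. I check the actual fingertip height from depth.

```bash
python3 - <<'E'
from h import *
c=load('s2');P=cloud(c)
for cx in (262,298,280):
  for r in range(150,300,10):
    u=int(150+cx/4.5);v=int(100+r/4.5); print(cx,r,P[v,u].round(3),c['pixels'][v,u])
o=get_obs();print(o['ft_force'].round(1),o['opening'],o['position'])
E
```

```text
262 150 [ 0.504 -0.218  0.168] [18 15 16]
262 160 [ 0.507 -0.214  0.164] [18 18 18]
262 170 [ 0.506 -0.215  0.157] [19 23 24]
262 180 [ 0.506 -0.217  0.146] [23 26 32]
262 190 [ 0.507 -0.217  0.14 ] [28 31 33]
262 200 [ 0.505 -0.22   0.131] [20 26 36]
262 210 [ 0.509 -0.215  0.127] [18 38 72]
262 220 [ 0.513 -0.208  0.125] [19 46 86]
262 230 [ 0.517 -0.201  0.118] [22 42 69]
262 240 [ 0.515 -0.205  0.11 ] [46 63 80]
262 250 [ 0.518 -0.201  0.105] [68 85 95]
262 260 [ 0.517 -0.203  0.097] [73 89 98]
262 270 [ 0.516 -0.207  0.084] [69 84 95]
262 280 [ 0.518 -0.204  0.079] [ 83 100 108]
262 290 [ 0.515 -0.21   0.068] [ 94 113 123]
298 150 [ 0.497 -0.182  0.18 ] [67 76 78]
298 160 [ 0.506 -0.166  0.182] [20 20 20]
298 170 [ 0.5   -0.178  0.17 ] [16 17 15]
298 180 [ 0.5   -0.179  0.16 ] [21 21 24]
298 190 [ 0.5   -0.18   0.152] [18 21 22]
298 200 [ 0.501 -0.178  0.147] [13 14 18]
298 210 [ 0.5   -0.18   0.139] [28 30 32]
298 220 [ 0.496 -0.187  0.129] [44 56 72]
298 230 [ 0.495 -0.19   0.117] [21 43 72]
298 240 [ 0.499 -0.184  0.113] [47 62 81]
298 250 [ 0.497 -0.188  0.104] [ 78  96 106]
[... 191 characters left out ...]
-0.189  0.18 ] [28 32 33]
280 160 [ 0.507 -0.189  0.173] [10 15 14]
280 170 [ 0.49  -0.219  0.151] [32 39 42]
280 180 [ 0.506 -0.192  0.156] [68 81 87]
280 190 [ 0.505 -0.195  0.148] [68 80 86]
280 200 [ 0.503 -0.199  0.139] [55 67 81]
280 210 [ 0.504 -0.198  0.133] [41 58 87]
280 220 [ 0.506 -0.194  0.129] [32 55 94]
280 230 [ 0.51  -0.189  0.122] [23 48 86]
280 240 [ 0.508 -0.192  0.113] [36 55 79]
280 250 [ 0.509 -0.192  0.106] [ 78  97 109]
280 260 [ 0.51  -0.191  0.1  ] [ 92 112 119]
280 270 [ 0.512 -0.188  0.092] [ 89 107 117]
280 280 [ 0.511 -0.19   0.083] [ 74  91 105]
280 290 [ 0.512 -0.19   0.077] [46 64 84]
[-0.1 -0.2  2.6] 0.02381801508659605 [ 0.49961262 -0.20560075  0.08985013]
```

```bash
python3 - <<'E'
from h import *
P=cloud(load('w1'))
for u,v in [(245,384),(255,395),(260,420),(555,395),(545,384),(548,420)]:
    print(u,v,P[int(v/1.5625),int(u/1.5625)].round(4))
E
python3 -m inch '{"targets": [[[0,0,0,0],[0,0,0,0],[0,0,0,0],[0,0,0,0],[0,0,0,0],[0,0,0,0]]]}' -1
python3 - <<'E'
from h import *
o=get_obs();print(o['ft_force'].round(1),o['opening'],o['position'])
c=snap('wrist','w2');cv2.imwrite('pics/w2x.png',cv2.resize(c['pixels'],(800,600)));P=cloud(c)
for u,v in [(245,384),(255,395),(260,420),(555,395),(545,384),(548,420)]:
    print(u,v,P[int(v/1.5625),int(u/1.5625)].round(4))
m=(abs(P[...,0]-.5)<.04)&(abs(P[...,1]+.205)<.025)&(P[...,2]>.145)&(P[...,2]<.17); print('cap',P[m].mean(0),m.sum())
E
```

```text
245 384 [ 0.4966 -0.2507  0.3679]
255 395 [ 0.4955 -0.2454  0.3747]
260 420 [ 0.5046 -0.2436  0.3733]
555 395 [ 0.4794 -0.1589  0.3748]
545 384 [ 0.4794 -0.1602  0.3685]
548 420 [ 0.4871 -0.1595  0.3763]
t: 7.82
position: [0.4993, -0.2054, 0.0894]
ee_rot: [3.142, -0.0, -2.959]
ft_force: [-1.1, -0.8, 0.9]
opening: 0.0854
finger_force: 0.0
[-1.1 -0.8  0.9] 0.08541152952394827 [ 0.49928455 -0.20539896  0.0894079 ]
245 384 [ 0.4975 -0.2552  0.145 ]
255 395 [ 0.4964 -0.2498  0.152 ]
260 420 [ 0.5052 -0.2479  0.151 ]
555 395 [ 0.4805 -0.1634  0.1517]
545 384 [ 0.4805 -0.1648  0.1455]
548 420 [ 0.4873 -0.1649  0.1549]
cap [ 0.49818941 -0.20628871  0.15250418] 1305
```

View pics/w2x.png

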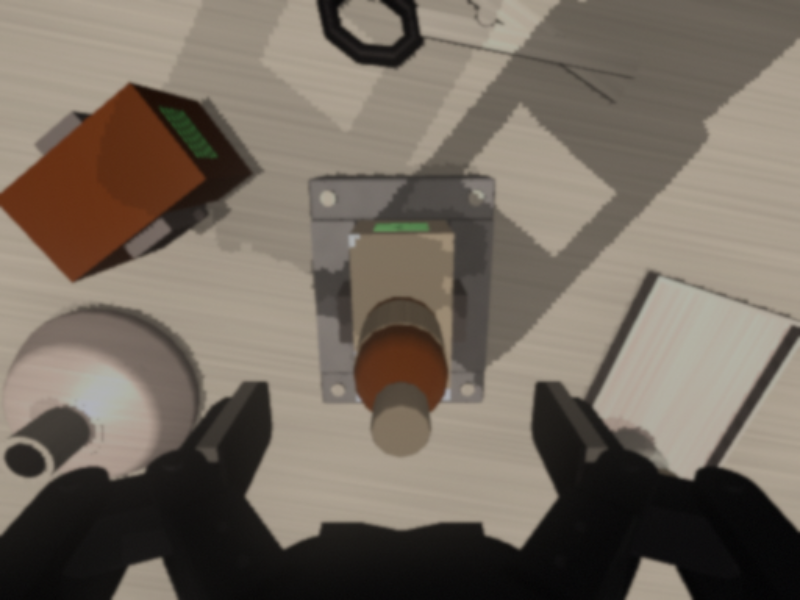

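The wrist view shows the bottle centred between the open fingers: cap at (400,425), tips at (255,385) and (548,385). Depth puts the tips about 4 cm higher than the reported TCP implies. Before going lower I check where the gripper's body really is.

```bash
python3 - <<'E'
from h import *
P=cloud(load('w2'))
for v in (400,450,480,510,525,540,560,590):
    print(v,[ (u,P[int(v/1.5625),int(u/1.5625)].round(3).tolist()) for u in (100,200,250,300,400)])
P=cloud(load('s2'))
for r in range(0,160,15):
    print(r,[P[int(100+r/4.5),int(150+cx/4.5)].round(3).tolist() for cx in (230,255,275,295,320)])
E
```

```text
400 [(100, [0.583, -0.363, 0.044]), (200, [0.603, -0.325, -0.0]), (250, [0.497, -0.25, 0.155]), (300, [0.591, -0.258, -0.001]), (400, [0.492, -0.207, 0.15])]
450 [(100, [0.614, -0.361, 0.047]), (200, [0.498, -0.255, 0.177]), (250, [0.508, -0.247, 0.162]), (300, [0.631, -0.254, -0.002]), (400, [0.507, -0.205, 0.153])]
480 [(100, [0.499, -0.271, 0.19]), (200, [0.496, -0.25, 0.189]), (250, [0.516, -0.246, 0.164]), (300, [0.656, -0.251, -0.002]), (400, [0.642, -0.18, -0.001])]
510 [(100, [0.503, -0.268, 0.194]), (200, [0.489, -0.244, 0.204]), (250, [0.487, -0.235, 0.204]), (300, [0.682, -0.248, -0.002]), (400, [0.668, -0.175, -0.001])]
525 [(100, [0.506, -0.268, 0.194]), (200, [0.49, -0.243, 0.206]), (250, [0.487, -0.234, 0.208]), (300, [0.696, -0.246, -0.001]), (400, [0.682, -0.173, -0.001])]
540 [(100, [0.51, -0.268, 0.195]), (200, [0.489, -0.241, 0.21]), (250, [0.487, -0.233, 0.21]), (300, [0.709, -0.245, -0.001]), (400, [0.489, -0.208, 0.204])]
560 [(100, [0.514, -0.267, 0.196]), (200, [0.488, -0.24, 0.215]), (250, [0.487, -0.232, 0.214]), (300, [0.492, -0.225, 0.208]), (400, [0.489,
[... 829 characters left out ...]
, 0.228], [0.509, -0.185, 0.235], [0.503, -0.174, 0.238], [0.486, -0.168, 0.236]]
90 [[0.511, -0.246, 0.202], [0.512, -0.212, 0.215], [0.513, -0.179, 0.226], [0.504, -0.171, 0.227], [0.495, -0.154, 0.23]]
105 [[0.513, -0.243, 0.194], [0.512, -0.212, 0.205], [0.511, -0.184, 0.214], [0.501, -0.178, 0.214], [0.5, -0.146, 0.225]]
120 [[0.515, -0.24, 0.186], [0.511, -0.217, 0.193], [0.511, -0.185, 0.205], [0.495, -0.189, 0.199], [0.501, -0.145, 0.216]]
135 [[0.517, -0.238, 0.174], [0.512, -0.216, 0.181], [0.508, -0.192, 0.189], [0.502, -0.178, 0.193], [0.498, -0.151, 0.201]]
150 [[0.348, -0.566, -0.001], [0.513, -0.215, 0.172], [0.493, -0.219, 0.165], [0.5, -0.182, 0.181], [0.491, -0.163, 0.186]]
```

The body's underside is at z of about 0.20, so the whole gripper sits about 40 mm above the reported TCP. I apply that as a constant offset: go down 36 mm and grip the straight body.

```bash
python3 -m inch '{"targets": [[[0,0,0.4,0],[0,0,0.4,0],[0,0,0.25,0],[0,0,0.15,0],[0,0,0,0],[0,0,0,0]]]}' -1
python3 -m inch '{"targets": [[[0,0,0,0],[0,0,0,0],[0,0,0,0],[0,0,0,0],[0,0,0,0],[0,0,0,0],[0,0,0,0],[0,0,0,0]]]}' 1 25
```

```text
t: 8.62
position: [0.4996, -0.2056, 0.0538]
ee_rot: [-3.141, 0.001, -2.959]
ft_force: [0.5, -0.6, 0.1]
opening: 0.0852
finger_force: 0.0
t: 9.62
position: [0.4996, -0.2056, 0.0538]
ee_rot: [-3.141, 0.001, -2.959]
ft_force: [0.6, -1.0, 4.2]
opening: 0.0351
finger_force: 25.3
```

```bash
python3 -m inch '{"targets": [[[0,0,-0.15,0],[0,0,-0.3,0],[0,0,-0.4,0],[0,0,-0.5,0],[0,0,-0.4,0],[0,0,-0.25,0],[0,0,0,0],[0,0,0,0]]]}' 1 30
python3 - <<'E'
from h import *
to(.505,-.013,.114); c=snap('scene','s3'); P=cloud(c)
cv2.imwrite('pics/s3x.png',cv2.resize(c['pixels'][90:240,150:320],None,fx=4,fy=4,interpolation=2))
E
```

```text
t: 10.62
position: [0.499, -0.2052, 0.1129]
ee_rot: [3.141, -0.001, -2.959]
ft_force: [-0.0, 0.9, -2.5]
opening: 0.035
finger_force: 30.0
t 10.62 pos [ 0.499  -0.2052  0.1129] rpy [ 1.7997e+02 -4.0000e-02 -1.6953e+02] units [-1.362  6.263 -0.033]
```

View pics/s3x.png

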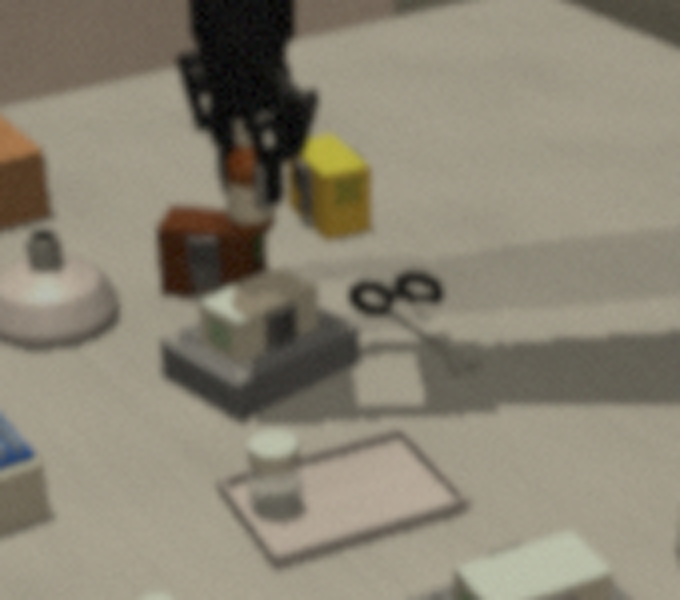

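The bottle hangs upright between the fingers at (248,185), clear of the cassette. Next I move across to the tray's free half.

```bash
python3 -m inch '{"targets": [[[-0.05,0.25,0,0],[-0.12,0.55,0,0],[-0.17,0.8,0,0],[-0.2,0.9,0,0],[-0.2,0.9,0,0],[-0.2,0.9,0,0],[-0.17,0.8,0,0],[-0.15,0.65,0,0],[-0.07,0.35,0,0],[-0.03,0.16,0,0],[0,0,0,0],[0,0,0,0]]]}'
python3 - <<'E'
from h import *
to(.505,-.013,.114)
c=snap('wrist','w4');cv2.imwrite('pics/w4x.png',cv2.resize(c['pixels'],(800,600)))
c=snap('top','t4');P=cloud(c)
m=(abs(P[...,0]-.505)<.03)&(abs(P[...,1]+.013)<.03)&(P[...,2]>.02); 
P=cloud(load('w4'))
m=(P[...,2]>.105)&(P[...,2]<.125);
E
```

```text
t: 12.18
position: [0.5053, -0.0138, 0.1134]
ee_rot: [-3.141, -0.0, -2.96]
ft_force: [0.1, -0.2, -0.6]
opening: 0.0348
finger_force: 30.1
t 12.18 pos [ 0.5053 -0.0138  0.1134] rpy [-179.99   -0.   -169.57] units [ 0.005  0.027 -0.019]
```

View pics/w4x.png

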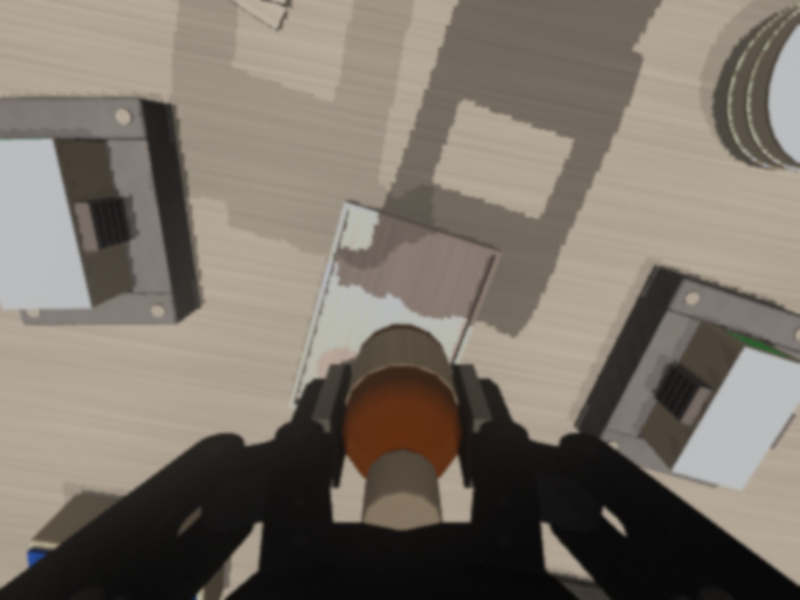

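The wrist view shows the bottle upright in the fingers at (400,430), above the tray's near half. I descend.

```bash
python3 -m inch '{"targets": [[[0,0,0.3,0],[0,0,0.6,0],[0,0,0.8,0],[0,0,0.8,0],[0,0,0.6,0],[0,0,0.4,0],[0,0,0.3,0],[0,0,0.2,0],[0,0,0,0],[0,0,0,0]]]}'
python3 -m inch '{"targets": [[[0,0,0.06,0],[0,0,0.05,0],[0,0,0.04,0],[0,0,0,0],[0,0,0,0]]]}'
```

```text
t: 13.52
position: [0.5059, -0.0134, -0.006]
ee_rot: [-3.141, 0.001, -2.959]
ft_force: [-0.3, -0.0, -1.0]
opening: 0.0346
finger_force: 30.1
t: 14.15
position: [0.5053, -0.0133, -0.0111]
ee_rot: [-3.142, -0.0, -2.959]
ft_force: [-0.4, 0.6, -1.7]
opening: 0.0353
finger_force: 30.1
```

```bash
python3 -m inch '{"targets": [[[0,0,0.03,0],[0,0,0,0],[0,0,0,0]]]}'
python3 -m inch '{"targets": [[[0,0,0.03,0],[0,0,0,0],[0,0,0,0]]]}'
python3 -m inch '{"targets": [[[0,0,0.03,0],[0,0,0,0],[0,0,0,0]]]}'
```

```text
t: 14.52
position: [0.5053, -0.0133, -0.012]
ee_rot: [-3.142, -0.0, -2.959]
ft_force: [0.2, 0.2, -0.8]
opening: 0.0351
finger_force: 30.1
t: 14.9
position: [0.5053, -0.0133, -0.0129]
ee_rot: [-3.142, -0.0, -2.959]
ft_force: [-0.7, 1.7, -2.0]
opening: 0.0347
finger_force: 30.1
t: 15.28
position: [0.5056, -0.0133, -0.0132]
ee_rot: [-3.141, 0.0, -2.959]
ft_force: [-1.3, 0.5, 6.1]
opening: 0.0347
finger_force: 30.6
```

Contact reads +6 N, so the bottle is on the floor. I release it and rise.

```bash
python3 -m inch '{"targets": [[[0,0,0,0],[0,0,0,0],[0,0,0,0],[0,0,0,0],[0,0,0,0],[0,0,0,0]]]}' -1
python3 -m inch '{"targets": [[[0,0,-0.3,0],[0,0,-0.6,0],[0,0,-0.9,0],[0,0,-0.9,0],[0,0,-0.9,0],[0,0,-0.6,0],[0,0,-0.3,0],[0,0,0,0]]]}'
python3 - <<'E'
from h import *
to(.4962,-.205,.114)
c=snap('top','t5');P=cloud(c)
for n,lo,hi in (('cap',.075,.1),('body',.03,.1)):
    m=(abs(P[...,0]-.505)<.03)&(abs(P[...,1]+.013)<.03)&(P[...,2]>lo)&(P[...,2]<hi); print(n,P[m].mean(0).round(4),m.sum())
c=snap('wrist','w5');cv2.imwrite('pics/w5x.png',cv2.resize(c['pixels'],(800,600)));P=cloud(c)
m=(abs(P[...,0]-.505)<.03)&(abs(P[...,1]+.013)<.03)&(P[...,2]>.075)&(P[...,2]<.1); print(P[m].mean(0).round(4),m.sum())
E
```

```text
t: 16.02
position: [0.5053, -0.0133, -0.0138]
ee_rot: [3.142, 0.0, -2.959]
ft_force: [-0.6, -0.1, -0.4]
opening: 0.0855
finger_force: 0.0
t: 17.02
position: [0.5055, -0.0134, 0.1217]
ee_rot: [-3.141, 0.001, -2.959]
ft_force: [-0.8, -0.8, -0.7]
opening: 0.0857
finger_force: 0.0
t 17.02 pos [ 0.5055 -0.0134  0.1217] rpy [-1.7998e+02  5.0000e-02 -1.6954e+02] units [ 1.466 -6.225  0.258]
cap [nan nan nan] 0
body [ 0.4872 -0.0118  0.0408] 5
[ 0.5049 -0.014   0.0854] 462<stdin>:5: RuntimeWarning: Mean of empty slice.
  ret = um.true_divide(
```

View pics/w5x.png

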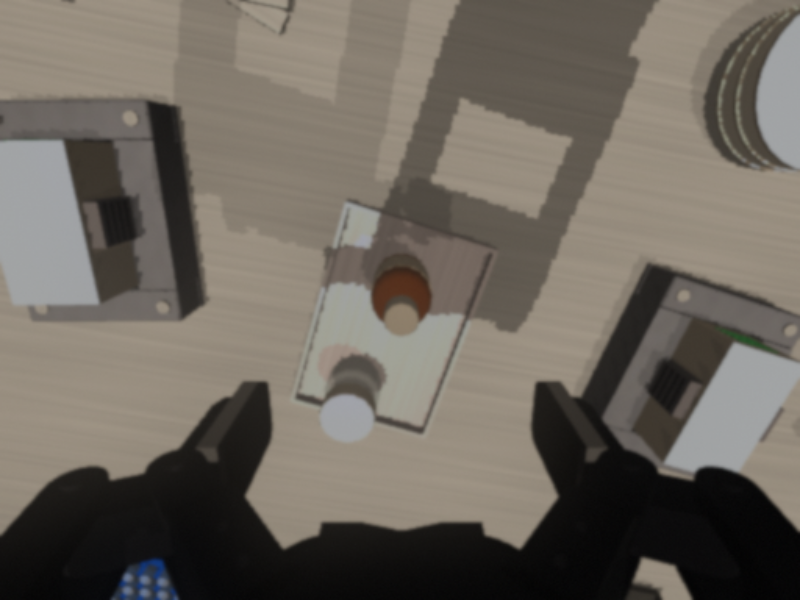

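The wrist view shows the bottle standing upright and free on the tray at (400,305), with the jar untouched at (350,410). I return to the dock at this height.

```bash
python3 -m inch '{"targets": [[[0.07,-0.34,0,0],[0.16,-0.7,0,0],[0.2,-0.9,0,0],[0.2,-0.9,0,0],[0.2,-0.9,0,0],[0.2,-0.9,0,0],[0.2,-0.8,0,0],[0.12,-0.5,0,0],[0.07,-0.3,0,0],[0,0,0,0],[0,0,0,0]]]}' -1
python3 - <<'E'
from h import *
P=cloud(snap('wrist','w6'))
for n,lo,hi in (('dock',.028,.04),('cas',.062,.076)):
    m=(abs(P[...,0]-.497)<.08)&(abs(P[...,1]+.205)<.07)&(P[...,2]>lo)&(P[...,2]<hi); q=P[m]
    r=cv2.minAreaRect((q[:,:2]*1000).astype(np.float32)); print(n,len(q),np.round(r[0],1),np.round(r[1],1),round(r[2],1))
to(.4976,-.2053,.0)
E
```

```text
t: 18.5
position: [0.4974, -0.2046, 0.1211]
ee_rot: [3.141, -0.0, -2.958]
ft_force: [0.0, -1.5, -0.4]
opening: 0.0854
finger_force: 0.0
dock 6786 [ 497.4 -205.9] [130.1  96.2] 10.6
cas 5744 [ 497.  -206.1] [84.5 62.1] 11.4
t 18.55 pos [ 0.4975 -0.2045  0.1212] rpy [ 179.99   -0.   -169.48] units [ 1.000e-03 -2.800e-02  4.039e+00]
```

```bash
python3 -m inch '{"targets": [[[0,-0.02,0.4,0],[0,0,0.8,0],[0,0,0.9,0],[0,0,0.7,0],[0,0,0.5,0],[0,0,0.4,0],[0,0,0.3,0],[0,0,0.2,0],[0,0,0,0],[0,0,0,0]]]}' -1
python3 - <<'E'
from h import *
P=cloud(snap('wrist','w7'))
print(P[int(384/1.5625):int(470/1.5625):6,int(258/1.5625)].round(3).tolist(),P[int(384/1.5625):int(470/1.5625):6,int(545/1.5625)].round(3).tolist())
to(.4976,-.2053,-.005)
E
```

```text
t: 19.8
position: [0.498, -0.206, -0.0042]
ee_rot: [-3.141, 0.001, -2.959]
ft_force: [0.2, -0.1, 0.1]
opening: 0.0855
finger_force: 0.0
[[0.495, -0.251, 0.052], [0.496, -0.25, 0.055], [0.499, -0.25, 0.056], [0.501, -0.249, 0.057], [0.504, -0.249, 0.058], [0.507, -0.248, 0.059], [0.509, -0.248, 0.06], [0.512, -0.247, 0.06], [0.514, -0.247, 0.062], [0.571, -0.261, -0.002]] [[0.479, -0.166, 0.053], [0.48, -0.166, 0.056], [0.483, -0.166, 0.057], [0.486, -0.165, 0.057], [0.488, -0.165, 0.058], [0.492, -0.164, 0.058], [0.493, -0.164, 0.06], [0.496, -0.163, 0.061], [0.499, -0.163, 0.061], [0.546, -0.13, -0.001]]
t 19.85 pos [ 0.498  -0.206  -0.0042] rpy [-1.7996e+02  5.0000e-02 -1.6953e+02] units [0.009 0.025 0.028]
```

```bash
python3 -m inch '{"targets": [[[0,0.02,0.07,0],[0,0,0,0],[0,0,0,0],[0,0,0,0],[0,0,0,0],[0,0,0,0],[0,0,0,0],[0,0,0,0],[0,0,0,0]]]}' 1 40
```

```text
t: 20.98
position: [0.4983, -0.2056, -0.005]
ee_rot: [-3.141, 0.001, -2.959]
ft_force: [-3.6, 1.1, 8.6]
opening: 0.0472
finger_force: 43.0
```

```bash
python3 - <<'E'
from h import *
a=snap('scene','s8')['pixels'][130:210,180:260]; b=snap('wrist','w8')['pixels'][150:350,150:362]
cv2.imwrite('pics/m8.png',np.hstack([cv2.resize(a,(400,400),interpolation=2),cv2.resize(b,(400,400),interpolation=2)]))
P=cloud(load('s8'))
for v in range(150,200,3): print(v,[P[v,u].round(3).tolist() for u in (205,215,220,225,230,235)])
E
```

```text
150 [[0.518, -0.218, 0.115], [0.506, -0.177, 0.129], [0.489, -0.176, 0.124], [0.494, -0.138, 0.142], [0.475, -0.142, 0.135], [0.316, -0.362, -0.002]]
153 [[0.519, -0.217, 0.105], [0.506, -0.177, 0.119], [0.483, -0.188, 0.107], [0.496, -0.136, 0.133], [0.476, -0.14, 0.126], [0.333, -0.336, 0.001]]
156 [[0.513, -0.23, 0.088], [0.508, -0.174, 0.11], [0.489, -0.177, 0.104], [0.492, -0.142, 0.12], [0.36, -0.328, 0.001], [0.343, -0.32, -0.001]]
159 [[0.513, -0.231, 0.077], [0.506, -0.179, 0.098], [0.466, -0.218, 0.068], [0.492, -0.143, 0.109], [0.372, -0.309, -0.0], [0.355, -0.303, -0.002]]
162 [[0.516, -0.226, 0.069], [0.492, -0.206, 0.071], [0.496, -0.167, 0.089], [0.484, -0.157, 0.09], [0.384, -0.291, -0.0], [0.37, -0.279, 0.001]]
165 [[0.526, -0.209, 0.069], [0.501, -0.19, 0.07], [0.495, -0.169, 0.078], [0.487, -0.153, 0.082], [0.394, -0.274, -0.001], [0.382, -0.261, 0.001]]
168 [[0.534, -0.196, 0.067], [0.506, -0.181, 0.065], [0.496, -0.168, 0.068], [0.467, -0.187, 0.05], [0.438, -0.204, 0.033], [0.392, -0.245, -0.001]]
171 [[0.537, -0.191, 0.06], [0.508, -0.179, 0.056], [0.496, -0.17
[... 703 characters left out ...]
-0.151, 0.021], [0.51, -0.149, 0.017], [0.487, -0.157, 0.005], [0.469, -0.156, -0.001], [0.455, -0.147, -0.001]]
189 [[0.554, -0.166, 0.012], [0.526, -0.152, 0.01], [0.507, -0.155, 0.001], [0.494, -0.146, 0.002], [0.481, -0.137, 0.002], [0.466, -0.131, -0.0]]
192 [[0.555, -0.166, 0.002], [0.528, -0.151, 0.0], [0.515, -0.142, 0.0], [0.503, -0.131, 0.002], [0.489, -0.125, -0.0], [0.478, -0.113, 0.002]]
195 [[0.56, -0.156, -0.002], [0.535, -0.137, -0.001], [0.522, -0.13, -0.002], [0.509, -0.121, -0.002], [0.499, -0.109, 0.001], [0.486, -0.101, 0.001]]
198 [[0.569, -0.141, -0.002], [0.587, -0.046, 0.057], [0.575, -0.038, 0.057], [0.52, -0.104, 0.0], [0.506, -0.097, -0.001], [0.495, -0.087, 0.0]]
```

View pics/m8.png

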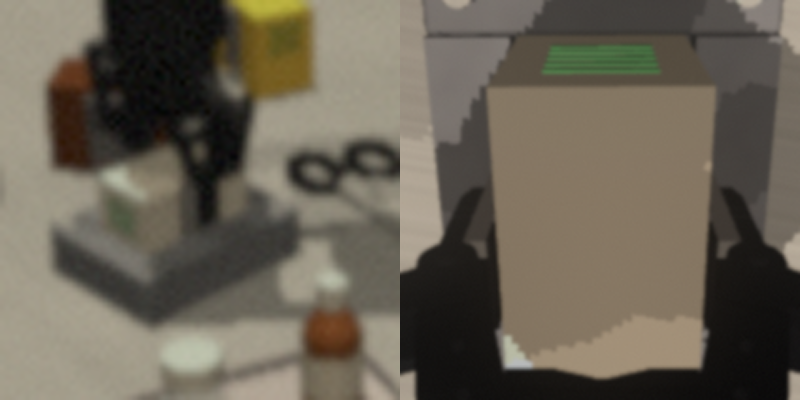

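In the picture both fingers are down beside the cassette: left panel at (205,190), right panel at (465,220) and (735,220). They cover the catches. I try a slow lift and watch the force.

```bash
python3 -m inch '{"targets": [[[0,0,-0.1,0],[0,0,-0.1,0],[0,0,-0.1,0],[0,0,-0.1,0],[0,0,0,0]]]}' 1 50
```

```text
t: 21.7
position: [0.4976, -0.2052, 0.0053]
ee_rot: [-3.141, 0.0, -2.959]
ft_force: [0.1, -0.2, -2.7]
opening: 0.0466
finger_force: 52.1
```

The force reads about the cassette's weight, so it is free. I keep lifting.

```bash
python3 -m inch '{"targets": [[[0,0,-0.15,0],[0,0,-0.25,0],[0,0,-0.35,0],[0,0,-0.4,0],[0,0,-0.4,0],[0,0,-0.4,0],[0,0,-0.4,0],[0,0,-0.3,0],[0,0,-0.2,0],[0,0,-0.1,0],[0,0,0,0],[0,0,0,0]]]}'
python3 - <<'E'
from h import *
P=cloud(snap('scene','s9')); w=cloud(snap('wrist','w9'))
m=(abs(P[...,0]-.497)<.06)&(abs(P[...,1]+.205)<.06)&(P[...,2]>.06)&(P[...,2]<.19)
c=load('s9')['pixels'].astype(int); b=m&(c.min(-1)>75); q=P[b]; print('light pts z pct',np.percentile(q[:,2],[1,10,50,90,99]).round(3),len(q))
q=w[(abs(w[...,0]-.497)<.05)&(abs(w[...,1]+.205)<.024)&(w[...,2]>.155)&(w[...,2]<.185)]
A=np.c_[q[:,:2],np.ones(len(q))]; print('top plane',np.linalg.lstsq(A,q[:,2],rcond=None)[0].round(3),q[:,2].mean(),len(q))
q=P[(abs(P[...,0]-.505)<.03)&(abs(P[...,1]+.013)<.03)&(P[...,2]>.07)]; print('bottle top',q.mean(0).round(3))
q=P[(abs(P[...,0]-.536)<.06)&(abs(P[...,1]-.191)<.05)&(P[...,2]>.06)&(P[...,2]<.08)]; print('casB',q.mean(0).round(3),len(q)); print(get_obs()['finger_force'])
E
```

```text
t: 23.2
position: [0.4971, -0.205, 0.0931]
ee_rot: [3.141, -0.001, -2.959]
ft_force: [-0.3, -0.5, -3.0]
opening: 0.0468
finger_force: 52.1
light pts z pct [0.103 0.109 0.141 0.168 0.174] 457
top plane [0.021 0.027 0.162] 0.16642837107337494 16339
bottle top [ 0.508 -0.009  0.082]
casB [0.539 0.196 0.069] 573
52.13569700717926
```

```bash
python3 -m inch '{"targets": [[[0,0,-0.1,0],[0,0,0,0],[0,0,0,0],[0,0,0,0],[0,0,0,0],[0,0,0,0]]]}'
python3 -c "
from cell import *
print(hand_in())"
```

```text
t: 24.05
position: [0.4974, -0.2051, 0.0966]
ee_rot: [3.142, -0.0, -2.959]
ft_force: [-0.1, 0.5, -1.3]
opening: 0.046
finger_force: 52.1
the job is handed in; nothing more can be done
None
```

I handed the job in at about 24 s: the bottle stands released on the tray floor, the cassette is held level by its squeezed catches about 10 cm above its seat, and the other cassette is still in its dock; hand-in returned no verdict.

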